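# Put the pusher away and uncover the vented lid of the manicure tin

### The arm

A 6-joint arm with a two-finger parallel gripper is mounted at the origin on the work surface. World frame = base frame: x ahead of the robot, y to its left, z up, the work surface at z = 0. Lengths are in mm, angles in degrees, forces in N, time in s.
With the tool pointing down it reaches from about 300 to 850 mm from the base axis. Payload 4.2 kg.
Tool frame: the origin (TCP) lies midway between the tips of the shut fingers; the grasp point (between the pads) lies 19 mm behind it; z points along the fingers, y is the line along which they close (so a half turn about z gives the same grasp; the last joint's range is limited). The gripper opens to 91 mm and grips with 3 to 60 N. Pads are 32 mm wide; open, the fingers measure 118 mm over their backs; the gripper's body (76 mm by 178 mm) begins 60 mm behind the grasp point.
Start: joints at [-70.818, 18.312, 89.639, -0, 72.044, -1.146], TCP at [199.761, -539.202, 213.976] pointing down, gripper open.
Joint ranges: [-177.97, 177.97], [-48.28, 115.42], [12.27, 149.76], [-77.06, 257.06], [2.81, 150.46], [-146.56, 146.56]. Speed limits (degrees/s): [147.25, 147.25, 180, 180, 180, 180].

### API

Orientations are given as [roll, pitch, yaw] about the fixed x, y, z axes, in that order (R = Rz(yaw) Ry(pitch) Rx(roll)).
In Python, from workcell import env gives the robot as it stands.
- The arm moves only by the tool jog_arm, never from a script. Its argument "steps" is one flat list of numbers, 5 for each row, row after row: the closure, from 0 (fully open) to 1 (shut), then the shift along the tool's x, y, z in cm, then the turn about the tool's z in degrees. A call has 1 to 20 rows; each row is the pose to reach, as a shift and turn from the pose commanded when the call began, along the tool's axes at that moment; what a row does not reach only later rows make up. A row lasts 1/10 s, in which the tool goes at most 50 mm and 8.59 degrees, less where a joint would pass 70% of its speed; a pose out of reach is approached as far as the arm can. A call with a gripper value outside its range is refused whole. The fingers move at their own pace and stop on an object; "force" is the grip in N (left out, the last holds). Time passes only in rows, so rows that repeat a pose let the fingers close. It gives the time, the measured TCP pose, the force and the opening at its end, in the units of the state.
- env.state(): the state, without advancing time (a new reading comes with each control period).
- env.grab_frame(name): name is "side" or "top" or "wrist"; returns the picture (480x640x3 uint8, red, green, blue); there is no depth.
- env.camera_params(name): a dict with "fx", "fy", "cx", "cy" (pixels), "k1" (the pictures are not rectified: a ray, as slopes to the right and down, at radius r is drawn at 1 + k1 r^2 times it, then the intrinsics apply), "R" (3x3) and "t" (3): a world point X has camera coordinates R X + t. Camera axes: x right, y down, z forward; pixel columns grow to the right and rows downward; lengths in mm; the calibration is good to about 2 mm. A picture is of the moment at which its call begins: read the wrist's pose just before it. camera_params takes no time and is no camera call; for the wrist camera it gives the pose at the moment of the call.
- env.job_done(): hands the job in, once; it reports no verdict.
The state is a dict: "time_s": time; "qpos": joint angles; "qvel": joint speeds; "effort": joint torques, N m; "ee_pos": TCP position; "ee_rot": TCP orientation; "force": force on the tool from outside, world axes, zero at the start; "torque": the same for the moment, N m; "gripper_width": finger opening in mm.
Only numpy, scipy, OpenCV 4.12 (cv2) and the standard library are available. Lean on these libraries where they do the work, as an engineer would, in place of code of your own. Each camera call takes 0.05 s, during which the arm holds its last target. There are 200 camera calls.

### The job

Put the damp cuticle pusher away to dry: take it from the drying block and stand it in the free hole of the rack inside the manicure tin, down to its collar. Then close the tin with its two nested lids in one move, carrying the pair by the rim of the lower vented lid (the blue lid only sits loosely on it) and lowering it, not dropping it, until the vented lid sits fully home on the tin, and let go. Last, lift the blue solid lid off alone without touching or shifting the vented lid, and finish still holding it level in the gripper at least 10 cm above the tin; leave everything else on the shelf alone.

Things in the scene. Friction and masses are not known exactly. Their poses are not given: they have to be found in the camera images.
- pusher_center (a point): Cuticle pusher, steel pin standing upright, thin end down; point on its axis half-way up (43 mm from tip and top), z up along it. From the tip: shaft 6 mm thick, 40 mm long, last 5 mm tapered to 3 mm; collar 14 mm across, 4 mm thick; round handle 10 mm thick, 42 mm long, the part to grip. 40 g. At the start its shaft stands in the drying block, collar resting on the block.
- drying_block: Pale drying block, 50 x 90 (its y) x 44 mm high, fixed to the shelf; origin under its centre. The pusher stands in its small hole, 9 mm wide, 42 mm deep, 20 mm from the centre towards the block's -y; the wider hole is empty.
- tin_mouth (a point): Centre of the manicure tin's mouth at rim height, 100 mm above the shelf; z up. White-and-blue tin fixed to the shelf, outside 58 (its x) by 112 mm (its y), inside 52 by 106 mm. A wooden rack fills it up to 52 mm below the rim. A nail file and a stick stand in the rack near y -37 mm, ending 19 mm or more below the rim.
- rack_hole (a point): Mouth of the rack's only free hole (brass-ringed), on the rack's top: 12 mm from the tin's centre to its +y, 52 mm below the rim; axes as the tin's. 9 mm wide, 45 deep. With the collar on the rack the pusher's top is 6 mm below the rim. Fingers have most room in the tin closing along its long axis y: from the hole 41 mm to the wall, 47 mm to the file.
- vented_lid_center (a point): Lower, vented steel lid: centre of its rim, half-way through it; z up. The rim is a plate 62 (x) by 116 (y) by 7 mm, widest part of the pair. Hollow plug below it 14 mm deep, 48 x 102 mm, tapering to 45 x 99. Starts standing on its plug on the shelf, blue lid nested on it. Home on the tin, the rim lies flat on the tin's edge, this point 3.5 mm above it; either way round fits. 0.13 to 0.25 kg.
- solid_lid_handle (a point): Upper, solid blue lid: centre of its wooden bar handle, which is 12 (x) by 50 (y) by 16 mm tall; z up. Cover 54 x 108 x 14 mm, handle on top. It sits loosely on the vented lid's rim over a raised slotted deck (42 x 96 x 7 mm), 4 mm inside the rim's edge all round; not fastened. Nested, this point is 25.5 mm above the vented lid's point. 0.08 to 0.17 kg.
- cup: Bystander: blue glass toothbrush cup, 72 mm across, 190 mm high with its two brushes. Origin under its centre.
- pump_bottle: Bystander: green plastic pump bottle with a clear cap, 62 mm across, 175 mm high. Origin under its centre.
- nail_clipper: Bystander: steel nail clipper lying flat, 60 x 13 x 12 mm. Origin under its centre.
- comb: Bystander: wooden comb lying flat, 170 x 36 x 5 mm. Origin under its centre.
- nail_brush: Bystander: wooden nail brush, bristles down, 38 x 90 x 30 mm. Origin under its centre.
- soap_dish: Bystander: white ceramic dish with a yellow soap bar, 85 x 120 x 32 mm. Origin under its centre.
Things that resemble listed ones, but are neither listed nor needed, are in the scene too. What is shaped like the part that bears vented_lid_center but pink is not meant.

How it is judged (in metres and radians):
On the way, in this order (a step that is already met when the one before it is completed fails the run):
1. the pusher stands in the free hole of the rack, collar down on the rack, let go (horizontal distance between pusher_center and rack_hole below 0.004 m and z of pusher_center in the frame of rack_hole between 0 and 0.006 m and angle between pusher_center's own z axis and vertical below 0.12 rad and contact force between the fingers and pusher below 0.05 N), for 0.2 s.
2. the vented lid sits home on the tin with the solid lid still nested on it, both let go (x of vented_lid_center in the frame of tin_mouth between -0.004 and 0.004 m and y of vented_lid_center in the frame of tin_mouth between -0.004 and 0.004 m and z of vented_lid_center in the frame of tin_mouth between 0.001 and 0.006 m and angle between the y axis of vented_lid_center and the y axis of tin_mouth, either way round below 0.08 rad and angle between vented_lid_center's own z axis and vertical below 0.05 rad and horizontal distance between solid_lid_handle and vented_lid_center below 0.008 m and z of solid_lid_handle in the frame of vented_lid_center below 0.0285 m and contact force between the fingers and vented_lid below 0.05 N and contact force between the fingers and solid_lid below 0.05 N), for 0.2 s.
3. the solid lid alone is lifted clear in the gripper (x of vented_lid_center in the frame of tin_mouth between -0.004 and 0.004 m and y of vented_lid_center in the frame of tin_mouth between -0.004 and 0.004 m and z of vented_lid_center in the frame of tin_mouth between 0.001 and 0.006 m and angle between the y axis of vented_lid_center and the y axis of tin_mouth, either way round below 0.08 rad and angle between vented_lid_center's own z axis and vertical below 0.05 rad and contact force between the fingers and solid_lid above 1 N and contact force between solid_lid and vented_lid below 0.05 N and contact force between solid_lid and tin below 0.05 N and z of solid_lid_handle in the frame of vented_lid_center above 0.04 m), for 0.2 s.
At the end, for the whole second after the job is handed in: Pusher in the rack hole (4 mm sideways, collar within 3 mm of the rack, tilt under 0.12 rad); vented lid home on the tin (4 mm sideways, 2.5 mm in height, 0.08 rad); solid lid gripped, still, level within 0.3 rad, handle 90 mm or more above the tin rim, touching neither tin nor vented lid (horizontal distance between pusher_center and rack_hole below 0.004 m and z of pusher_center in the frame of rack_hole between 0 and 0.006 m and angle between pusher_center's own z axis and vertical below 0.12 rad and x of vented_lid_center in the frame of tin_mouth between -0.004 and 0.004 m and y of vented_lid_center in the frame of tin_mouth between -0.004 and 0.004 m and z of vented_lid_center in the frame of tin_mouth between 0.001 and 0.006 m and angle between the y axis of vented_lid_center and the y axis of tin_mouth, either way round below 0.08 rad and angle between vented_lid_center's own z axis and vertical below 0.05 rad and contact force between the fingers and solid_lid above 1 N and contact force between solid_lid and vented_lid below 0.05 N and contact force between solid_lid and tin below 0.05 N and z of solid_lid_handle in the frame of tin_mouth above 0.09 m and angle between solid_lid_handle's own z axis and vertical below 0.3 rad and linear speed of solid_lid below 0.03 m/s and linear speed of vented_lid below 0.02 m/s); the arm keeps its last pose, push and grip.
It fails at once if the solid lid comes off the vented lid before the vented lid is home on the tin, or the vented lid is shifted off its seat afterwards ((z of solid_lid_handle in the frame of vented_lid_center above 0.04 m or horizontal distance between solid_lid_handle and vented_lid_center above 0.02 m) and not (x of vented_lid_center in the frame of tin_mouth between -0.004 and 0.004 m and y of vented_lid_center in the frame of tin_mouth between -0.004 and 0.004 m and z of vented_lid_center in the frame of tin_mouth between 0.001 and 0.006 m and angle between the y axis of vented_lid_center and the y axis of tin_mouth, either way round below 0.08 rad and angle between vented_lid_center's own z axis and vertical below 0.05 rad)).
It fails at once if the vented lid is touched by the fingers once the solid lid is off it (z of solid_lid_handle in the frame of vented_lid_center above 0.04 m and contact force between the fingers and vented_lid above 0.5 N).
It fails at once if the lid pair is dropped onto the tin (horizontal distance between vented_lid_center and tin_mouth below 0.03 m and z of vented_lid_center in the frame of tin_mouth below 0.05 m and linear speed of vented_lid above 0.4 m/s).
It fails at once if a bystander is shifted more than 20 mm (distance of any of cup, pump_bottle, nail_clipper, comb, nail_brush, soap_dish from where it was at the start of the episode above 0.02 m).
It also fails if it takes over 72 s, if anything falls off the work surface, if the arm or the gripper's body presses on something with over 40 N, if the wrist force passes 120 N, or if a joint passes its speed limit or range.

## Working session

There is one attempt and no reset: what is moved stays moved. The work goes in short steps, Python scripts to look and compute and a tool call to move; the robot and the scene stay as the last step left them, time stands still between calls to the robot, and variables do not carry over. Pictures are saved under pics/ and viewed, on a budget of 10 in all, crops included, one or two more only if the job needs it, and the job is handed in when it is done.

Besides the shell and the picture viewer there is one more tool, called after "Request:" as name(argument=value, ...) on one line, values as JSON. jog_arm: Moves the arm, as the interface text tells. Its arguments: {"type":"object","properties":{"steps":{"type":"array","items":{"type":"number"}},"force":{"type":"number"}},"required":["steps"]}

```bash
mkdir -p pics; cat > h.py <<'E'
import numpy as np, cv2
from workcell import env
def save(n,img): cv2.imwrite(f'pics/{n}.png',cv2.cvtColor(img,cv2.COLOR_RGB2BGR))
def ray(p,u,v):
    d=np.array([(u-p['cx'])/p['fx'],(v-p['cy'])/p['fy']]); x=d.copy()
    for _ in range(20): x=d/(1+p['k1']*(x@x))
    R=np.array(p['R']);t=np.array(p['t'])
    return -R.T@t, R.T@np.array([x[0],x[1],1])
def onz(p,u,v,z):
    o,d=ray(p,u,v); return o+d*(z-o[2])/d[2]
def proj(p,X):
    c=np.array(p['R'])@np.array(X,float)+np.array(p['t']); x=c[:2]/c[2]; s=1+p['k1']*(x@x)
    return np.array([p['fx']*x[0]*s+p['cx'],p['fy']*x[1]*s+p['cy']])
E
python3 - <<'E'
from h import *
for n in('top','side'):
    im=env.grab_frame(n); save(n+'0',im); np.save(n+'0.npy',im)
    p=env.camera_params(n); print(n,p['fx'],p['k1'],-np.array(p['R']).T@np.array(p['t']),np.array(p['R'])[2])
print(env.state())
E
```

```text
top 544.2118139456596 -0.062120360139915225 [ 444.4119927   -11.24712986 1577.75900014] [ 0.08505634 -0.00146942 -0.99637506]
side 619.5474379329969 -0.028831485572699277 [  245.83694264 -1163.81069571  1156.07216611] [ 0.1903326   0.7225554  -0.66459551]
{'time_s': 0.1, 'qpos': array([-7.08151237e+01,  1.83477734e+01,  8.97010661e+01,  1.20760817e-03,
        7.20432352e+01, -1.14453557e+00]), 'qvel': array([ 0.05106273, -0.04676482, -0.08054354, -0.05495202,  0.08709457,
       -0.01142276]), 'effort': array([ 1.22750691e-03, -4.13329411e+01, -2.32509720e+01,  7.29036774e-02,
        4.21847985e-02, -5.41333395e-05]), 'ee_pos': array([ 199.6329458 , -538.73973549,  213.19522275]), 'ee_rot': array([-1.79907967e+02, -2.98710879e-03,  2.03290363e+01]), 'force': array([-0.18182716,  0.38446342, -0.36568292]), 'torque': array([-0.00930582, -0.02762632, -0.03811045]), 'gripper_width': 91.22345224867702}
```

View pics/top0.png

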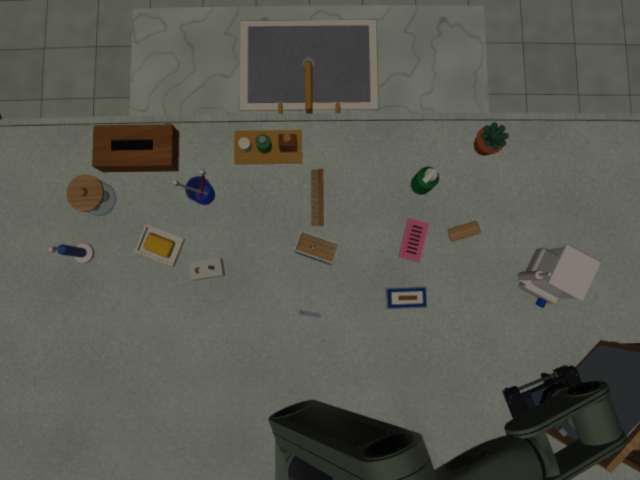

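View pics/side0.png

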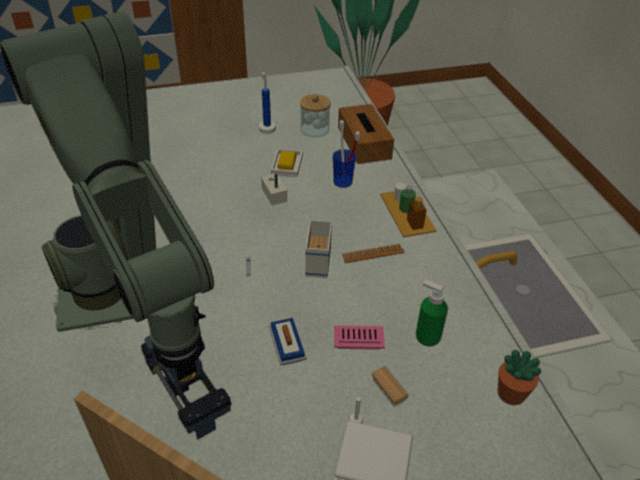

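Top view: image up is +x and right is -y. What could be taken for each thing:
- **Tin:** open box (316,247).
- **Lid pair:** blue and white lid with a wooden bar (407,298). The pink slotted lid (414,240) is a decoy and is not meant.
- **Drying block:** pale block (207,268) with the pusher standing in it. The toothbrush stand (72,252) and the white box (575,272) are not it.

The comb, clipper and brush are bystanders. Next come a close crop and coarse positions.

```bash
python3 - <<'E'
from h import *
im=np.load('top0.npy'); s=np.load('side0.npy')
a=[cv2.resize(x,(400,300),interpolation=cv2.INTER_CUBIC) for x in (im[235:295,170:250],im[217:277,276:356],im[268:328,367:447],s[165:225,237:317])]
save('crop0',np.vstack([np.hstack(a[:2]),np.hstack(a[2:])]))
p=env.camera_params('top')
for n,u,v,z in(('block',207,268,44),('tin',316,247,100),('lid',407,298,20),('pushertop(197,271)?',197,270,90),('clip',310,314,6),('soap',159,245,20),('cup',200,190,60),('pump',425,180,100),('pink',414,240,10),('brush',464,231,15),('comb',317,197,3)): print(n,onz(p,u,v,z).round())
E
```

```text
block [510. 290.  44.]
tin [562. -18. 100.]
lid [ 420. -277.   20.]
pushertop(197,271)? [503. 309.  90.]
clip [377.   1.   6.]
soap [578. 435.  20.]
cup [730. 309.  60.]
pump [ 745. -321.  100.]
pink [ 587. -303.   10.]
brush [ 612. -448.   15.]
comb [717. -23.   3.]
```

View pics/crop0.png

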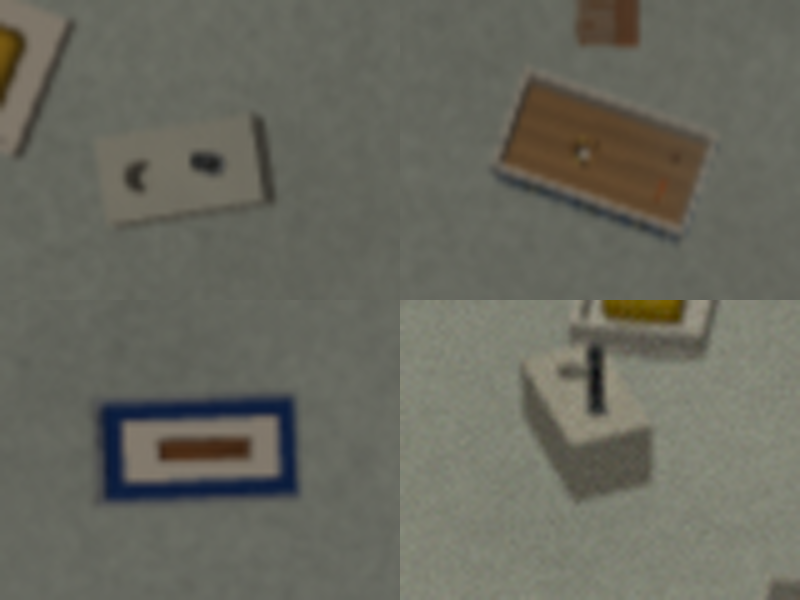

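The crop confirms the choices: pusher at (211,267) on the block's -y side, wide hole to its left, tin hole at about (313,247), and the blue lid with its wooden bar. Next I go above the lid for a wrist view.

Request:
jog_arm(steps=[0,29.2,-21.2,-18.6,-70,0,29.2,-21.2,-18.6,-70,0,29.2,-21.2,-18.6,-70,0,29.2,-21.2,-18.6,-70,0,29.2,-21.2,-18.6,-70,0,29.2,-21.2,-18.6,-70,0,29.2,-21.2,-18.6,-70,0,29.2,-21.2,-18.6,-70,0,29.2,-21.2,-18.6,-70,0,29.2,-21.2,-18.6,-70,0,29.2,-21.2,-18.6,-70,0,29.2,-21.2,-18.6,-70,0,29.2,-21.2,-18.6,-70])

```text
time_s: 1.4
ee_pos: [399.1, -239.9, 399.1]
ee_rot: [-179.9, -0.0, 90.2]
force: [-0.4, -0.5, -0.3]
gripper_width: 91.1
```

```bash
cat >> h.py <<'E'
from scipy.spatial.transform import Rotation as Ro
def rel(x,y,z,yaw):
    s=env.state(); R=Ro.from_euler('xyz',s['ee_rot'],degrees=True).as_matrix()
    y0=s['ee_rot'][2]; t=-((yaw-y0+180)%360-180)
    print('shift cm',(R.T@(np.array([x,y,z])-s['ee_pos'])/10).round(2),'turn',round(t,2))
def st():
    s=env.state(); print(s['time_s'],s['ee_pos'].round(1),s['ee_rot'].round(2),'F',s['force'].round(1),'w',round(s['gripper_width'],1),'j6',s['qpos'][5].round(1))
def wrist(n):
    p=env.camera_params('wrist'); im=env.grab_frame('wrist'); save(n,im); np.save(n+'.npy',im)
    import pickle; pickle.dump(p,open(n+'.pkl','wb')); return p,im
E
python3 - <<'E'
from h import *
st(); p,im=wrist('w_lid')
o,d=ray(p,320,240); print(o.round(),d.round(2),p['fx'],p['k1']); print(np.array(p['R']).round(2))
print(proj(p,[420,-277,20]), proj(p,[562,-18,100]))
E
```

```text
1.4 [ 399.1 -239.9  399.1] [-1.7991e+02 -4.0000e-02  9.0180e+01] F [-0.4 -0.5 -0.3] w 91.1 j6 -32.6
[ 399. -170.  570.] [-0.   -0.26 -0.97] 431.27231398715014 -0.07296721361682083
[[ 1.    0.   -0.  ]
 [ 0.   -0.97  0.25]
 [-0.   -0.25 -0.97]]
[337.88745655 211.22502021] [483.93564677 -24.82985302]
```

View pics/w_lid.png

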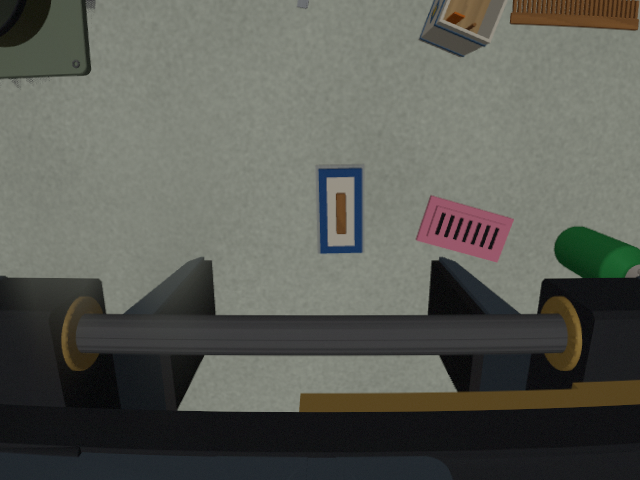

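The wrist view shows the lid pair at (341,211), long axis along world y, with the pink decoy at (465,229). Next I go over the tin.

Request:
jog_arm(steps=[0,22,16,7,-71,0,22,16,7,-71,0,22,16,7,-71,0,22,16,7,-71,0,22,16,7,-71,0,22,16,7,-71,0,22,16,7,-71,0,22,16,7,-71,0,22,16,7,-71,0,22,16,7,-71,0,22,16,7,-71,0,22,16,7,-71])

```text
time_s: 2.65
ee_pos: [558.6, -18.4, 329.9]
ee_rot: [-180.0, -0.0, 161.2]
force: [-0.5, 0.1, 0.4]
gripper_width: 91.2
```

```bash
python3 - <<'E'
from h import *
st(); p,im=wrist('w_tin')
print(proj(p,[562,-18,100]))
rel(510,280,300,161)
E
```

```text
2.65 [558.6 -18.4 329.9] [-1.7999e+02 -1.0000e-02  1.6125e+02] F [-0.5  0.1  0.4] w 91.2 j6 -74.3
[323.03998954 206.01016602]
shift cm [14.19 26.7   2.99] turn 0.26
```

View pics/w_tin.png

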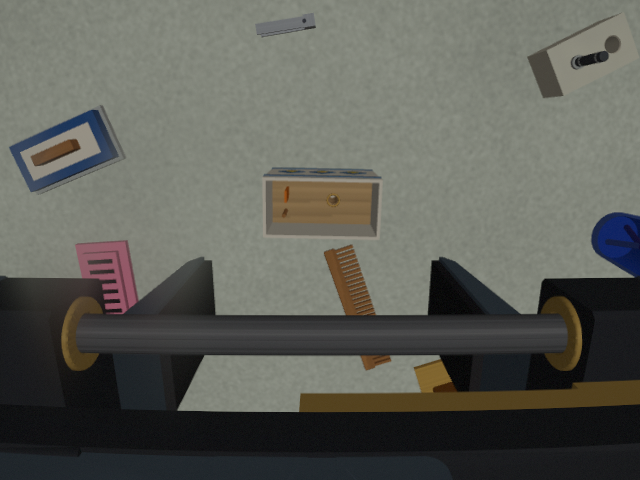

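The tin's rim spans about (263,177) to (381,239), the brass-ringed hole is at (333,200), and the file and stick are near (285,200). Next I measure them and go over the block.

```bash
python3 - <<'E'
from h import *
import pickle
im=np.load('w_tin.npy'); p=pickle.load(open('w_tin.pkl','rb'))
g=im.astype(int)
print('row205 L',g[205,256:276].sum(1)//3,'R',g[205,366:390].sum(1)//3)
print('col320 top',g[160:192,320].sum(1)//3); print('bot',g[215:250,320].sum(1)//3)
print('hole patch R-B');print((g[192:209,324:344,:].sum(2)//3))
E
```

```text
row205 L [129 128 128 128 128 127 133 144 144 138  91  91  91  91  93  92  95 103
 102 102] R [100  98  99 100  95  80  73  73  72  72  73  88 123 143 142 135 128 129
 130 129 127 127 126 129]
col320 top [134 129 126 124 125 128 127 129  98  84  84  71  61  69  93  77  78  97
 132 143 143 123 101  96  95  97  98 100 103 105 104 102]
bot [ 91  94  97  99  98  97  97  95  99 101 102 101 103 102 101 101 102 101
 101 101 116 138 143 141 133 133 133 135 135 133 133 133 134 133 132]
hole patch R-B
[[101 100 100 100 100 100 101 100 100 101 100 100 100 100 101 100 100 100
  101 101]
 [ 98  98  98  99  97  98  95  84  93  96  93  96  98  98  99  99  99  98
   99  98]
 [ 98  97  98  98  95  85  96  89  92  90  93  96  96  91  98  98  98  98
   98  97]
 [ 98  97  98  94  86  92  91  75  95  98  81  81  98  93  91  98  97  98
   98  97]
 [ 98  97  95  90  89  89 105 129 132 130 107  73  72  88  91  92  97  96
   97  97]
 [ 96  98  92  86  90  80  93 116 119 106  83  59  53  73  88  92  97  96
   95  96]
 [ 94  95  92  87  83  76  77  83  83  71  60  50  53  63  81  95  95  95
   96  94]
 [ 90  90  85  90  81  76  73  70  67  64  55  51  52  59  73  91  85  92
   92  93]
 [ 92  88  76  92  79  77  76  73  69  67  61  54  53  57  65  92  83  92
   91  90]
 [ 97  96  91  89  86  79  74  74  70  65  59  51  53  69  80  97  93  95
   93  95]
 [100  99  96  85  92  91  80  68  67  62  58  55  64  74  89  93  99  99
   99 100]
 [101 101  96  82  94  97  96  85  73  69  75  72  77  92  92  92 101 100
  101 101]
 [102 102 100  94  85  94  95  92  81  91  78  83  90  92  85  99 100 101
   99 101]
 [ 99 102 101 100  92  84  92  95  95  96  91  92  89  81  96 101 100 101
  101 100]
 [ 98 100 100  99  98  95  96  84  81  86  81  78  97  94  99 100  99 100
  100 101]
 [ 98  99 100  98 100  99  97  94  91  93  91  91  98  99  99  98  99  99
   98  97]
 [ 97  97  96  96  97  96  97  97  97  96  96  97  98  98  97  96  96  96
   97  98]]
```

Request:
jog_arm(steps=[0,14.2,26.7,3,0,0,14.2,26.7,3,0,0,14.2,26.7,3,0,0,14.2,26.7,3,0,0,14.2,26.7,3,0,0,14.2,26.7,3,0,0,14.2,26.7,3,0,0,14.2,26.7,3,0,0,14.2,26.7,3,0])

```text
time_s: 3.6
ee_pos: [509.9, 279.4, 300.1]
ee_rot: [-180.0, 0.0, 161.3]
force: [1.0, 0.2, 0.6]
gripper_width: 91.5
```

```bash
python3 - <<'E'
from h import *
st(); p,im=wrist('w_blk')
print(proj(p,[510,290,44]))
E
```

```text
3.6 [509.9 279.4 300.1] [-1.7997e+02  3.0000e-02  1.6128e+02] F [1.  0.2 0.6] w 91.5 j6 -43.7
[331.66379127 194.78221967]
```

View pics/w_blk.png

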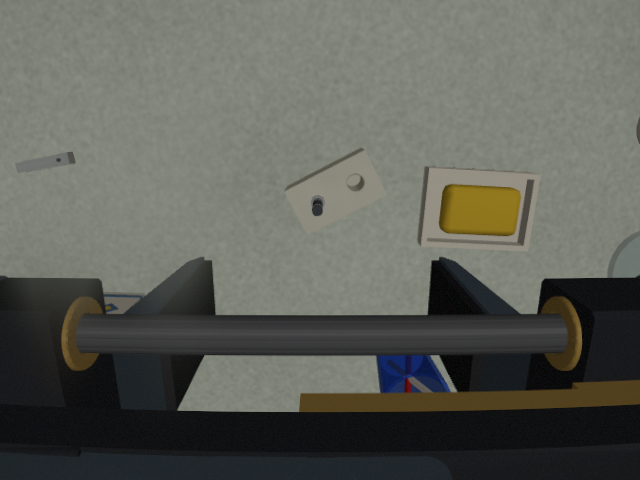

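The block view shows the pusher's dark top at (317,210), its collar near (318,199) and the wide hole at (355,182). Next I fit the tin's inner edges and locate the pusher.

```bash
cat > tin.py <<'E'
from h import *
import pickle
im=np.load('w_tin.npy'); p=pickle.load(open('w_tin.pkl','rb')); g=im.astype(float).mean(2)
def edge(line,lo,hi,sgn):   # subpixel of strongest gradient
    d=sgn*np.diff(line[lo:hi]); d[d<4]=0; i=d.argmax(); k=slice(max(i-1,0),i+2); return lo+.5+(np.arange(len(d))[k]*d[k]).sum()/d[k].sum()
T=[(u,edge(g[:,u],179,186,-1)) for u in range(280,366,3)]
B=[(u,edge(g[:,u],230,238,1)) for u in range(280,366,3)]
L=[(edge(g[v],263,270,-1),v) for v in range(188,230,2)]
Rr=[(edge(g[v],373,381,1),v) for v in range(188,230,2)]
W={}
for n,P in zip('TBLR',(T,B,L,Rr)):
    X=np.array([onz(p,u,v,100)[:2] for u,v in P]).astype(np.float32)
    l=cv2.fitLine(X,cv2.DIST_HUBER,0,.01,.01).ravel(); 
    W[n]=l; print(n,l[2:].round(1),'ang',round(np.degrees(np.arctan2(l[1],l[0]))%180,2))
def X(a,b):
    A=np.array([[a[0],-b[0]],[a[1],-b[1]]]); s=np.linalg.solve(A,b[2:]-a[2:]); return a[2:]+s[0]*a[:2]
c=[X(W[a],W[b]) for a,b in('TL','TR','BR','BL')]
print(np.array(c).round(1),[np.linalg.norm(c[i]-c[i-1]).round(1) for i in range(4)]); C=np.mean(c,0); print('tin',C)
h=onz(p,333.2,199.7,48)[:2]; print('hole',h,'offset',h-C,np.linalg.norm(h-C))
E
python3 tin.py; python3 - <<'E'
from h import *
import pickle
im=np.load('w_blk.npy'); p=pickle.load(open('w_blk.pkl','rb')); g=im.astype(int).mean(2).astype(int)
print(g[192:222,306:332])
E
```

```text
T [539.6 -11.4] ang 69.96
B [587.3 -31.9] ang 70.02
L [549.3 -71.3] ang 159.94
R [581.   29.8] ang 159.96
[[521.4 -61.1]
 [557.7  38.3]
 [606.3  20.5]
 [570.2 -78.9]] [np.float32(51.9), np.float32(105.8), np.float32(51.7), np.float32(105.8)]
tin [563.91693  -20.306469]
hole [568.1151127   -8.50741818] offset [ 4.19818155 11.79905079] 12.523670698650731
[[137 137 138 138 138 138 137 138 138 138 139 138 138 137 137 137 137 137
  137 138 137 137 137 136 136 137]
 [136 137 138 137 137 138 137 138 138 138 138 137 138 137 138 138 138 137
  137 138 137 137 137 137 136 137]
 [136 136 136 139 138 138 137 138 137 138 138 137 137 138 138 137 137 138
  138 137 136 137 137 136 136 137]
 [136 136 137 137 137 137 137 136 133 117 117 113 114 115 131 138 137 137
  138 137 137 137 137 137 137 137]
 [136 136 137 137 137 137 134 123 113 100 109 108 108 107 111 120 130 138
  138 136 137 136 137 138 136 137]
 [136 136 136 136 136 134 119  99 107 108 111 109 110 109 109 108 110 124
  137 136 137 137 137 136 136 137]
 [135 136 136 137 137 132 108 106 105  87  89  75  73  86 102 111 107 113
  137 136 137 138
[... 1825 characters left out ...]
28 136 136
  136 135 135 135 135 136 135 135]
 [135 135 135 134 135 134 134 134 127 122 123 121 123 127 132 136 135 135
  135 135 135 136 135 135 134 135]
 [135 135 134 135 134 134 135 134 135 135 135 135 135 135 135 135 135 135
  135 136 135 135 136 135 135 136]
 [134 135 135 134 134 134 134 134 135 135 135 134 135 136 135 136 135 136
  135 135 136 135 135 134 135 135]
 [134 134 135 134 135 135 134 134 135 135 134 134 134 135 136 136 134 134
  136 135 135 135 136 136 135 136]
 [134 134 134 134 135 134 134 135 135 135 135 135 135 136 136 135 135 135
  135 136 135 135 135 135 136 136]
 [134 135 134 134 134 135 134 134 134 136 134 134 135 135 136 135 135 135
  135 135 136 136 135 135 136 135]]
```

```bash
python3 - <<'E'
from h import *
import pickle
p=pickle.load(open('w_blk.pkl','rb'))
print(onz(p,317.1,209.7,90),onz(p,317.6,202,48), onz(p,355,182,44))
P=onz(p,317.1,209.7,90); rel(P[0],P[1],110,160); rel(P[0],P[1],52,160)
E
```

```text
[511.41643536 274.66237574  90.        ] [511.73824412 274.61146319  48.        ] [505.30267878 315.95778363  44.        ]
shift cm [-0.26 -0.36 19.03] turn 1.23
shift cm [-0.25 -0.36 24.83] turn 1.23
```

Checks agree: the tin's inside is 51.8 x 105.8 mm, its yaw is -20° and its hole is where it should be. The pusher's top and collar both give (511.5, 274.7). Next I descend and grip.

Request:
jog_arm(steps=[0.3,-0.25,-0.35,3,1.2,0.3,-0.25,-0.35,7,1.2,0.3,-0.25,-0.35,11,1.2,0.3,-0.25,-0.35,15,1.2,0.3,-0.25,-0.35,18,1.2,0.3,-0.25,-0.35,21,1.2,0.3,-0.25,-0.35,23,1.2,0.3,-0.25,-0.35,24.6,1.2,0.3,-0.25,-0.35,24.6,1.2,0.6,-0.25,-0.35,24.6,1.2,0.8,-0.25,-0.35,24.6,1.2,1,-0.25,-0.35,24.6,1.2,1,-0.25,-0.35,24.6,1.2,1,-0.25,-0.35,24.6,1.2,1,-0.25,-0.35,24.6,1.2,1,-0.25,-0.35,24.6,1.2,1,-0.25,-0.35,24.6,1.2], force=15)

```text
time_s: 5.35
ee_pos: [510.8, 276.3, 53.9]
ee_rot: [-180.0, -0.0, 160.1]
force: [0.7, 0.7, 0.7]
gripper_width: 9.4
```

```bash
python3 - <<'E'
from h import *
st()
E
```

```text
5.35 [510.8 276.3  53.9] [-179.99   -0.    160.13] F [0.7 0.7 0.7] w 9.4 j6 -42.9
```

The grip reads 9.4 mm on the 10 mm handle. I lift straight up and then carry it over the tin.

Request:
jog_arm(steps=[1,0,0,-1,0,1,0,0,-3,0,1,0,0,-6,0,1,0,0,-10,0,1,0,0,-14,0,1,-0.5,-1,-15.6,0,1,-2,-3,-15.6,0,1,-4,-6.5,-15.6,0,1,-6,-10,-15.6,0,1,-8,-13.5,-15.6,0,1,-10,-17,-15.6,0,1,-12,-20,-15.6,0,1,-13.5,-22.5,-15.6,0,1,-14.5,-24,-15.6,0,1,-14.9,-24.7,-15.6,0,1,-15,-24.8,-15.6,0,1,-15,-24.8,-15.6,0,1,-15,-24.8,-15.6,0])

```text
time_s: 7.15
ee_pos: [567.4, -7.0, 210.0]
ee_rot: [180.0, -0.0, 160.2]
force: [0.1, 0.8, -0.6]
gripper_width: 9.0
```

```bash
python3 - <<'E'
from h import *
st(); p,im=wrist('w_carry')
s=env.grab_frame('side'); np.save('s1.npy',s)
ps=env.camera_params('side'); e=env.state()['ee_pos']
for z in(-49,0,37): print(proj(p,e+[0,0,z]).round(),proj(ps,e+[0,0,z]).round())
u,v=proj(ps,e).astype(int)
a=cv2.resize(im[90:480,120:520],(400,390)); b=cv2.resize(s[v-60:v+69,u-66:u+66],(400,390),interpolation=cv2.INTER_CUBIC); print(u,v)
save('carry',np.hstack([a,b]))
rel(567.1,-8,205,160)
E
```

```text
7.15 [567.4  -7.  210. ] [ 1.7999e+02 -1.0000e-02  1.6019e+02] F [ 0.1  0.8 -0.6] w 9.0 j6 -72.1
[321. 262.] [318. 212.]
[321. 297.] [319. 197.]
[321. 338.] [319. 185.]
318 196
shift cm [ 0.  -0.1  0.5] turn 0.2
```

View pics/carry.png

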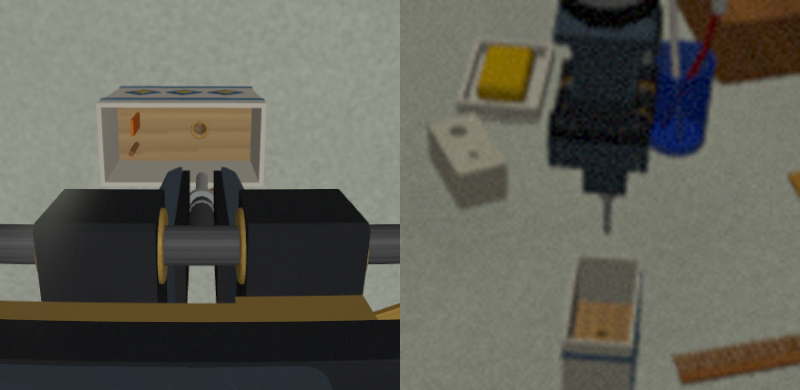

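The pin is upright in the grip with its tip at about (321,263), where projection expects it. The tin hole is at about (319,219). Next I measure both finely.

```bash
python3 - <<'E'
from h import *
import pickle
im=np.load('w_carry.npy'); p=pickle.load(open('w_carry.pkl','rb')); g=im.astype(int).mean(2).astype(int)
print(g[209:230,308:332]); print(g[258:290,312:332])
print(onz(p,319.2,219,48)); e=env.state()['ee_pos']
for dx in(-2,0,2): print(dx,proj(p,e+np.array([-.94,.34,0])*dx+[0,0,-49]),proj(p,e+np.array([-.94,.34,0])*dx+[0,0,-20]))
E
```

```text
[[112 112 112 112 112 112 112 113 112 112 112 111 113 112 113 112 112 112
  114 113 112 113 111 112]
 [110 110 110 111 110 110 111 110 110 107  95 102 103 106 110 110 110 110
  110 110 111 110 110 109]
 [110 110 111 110 111 109 108 101 104 104 100 101 102 104 107 105 108 110
  109 110 109 110 109 109]
 [109 109 109 110 108 107 100 103 105 103  95  85  86  96 105 106 106 106
  109 109 109 109 110 110]
 [110 110 108 111 107 100 104  99  82  79  90  99 107  78  77  85 102 104
  106 110 109 109 110 109]
 [109 109 109 106 100 102  98  82  81  83  86  92  93  76  70  71  86 103
  103 104 109 109 108 110]
 [109 109 106  99 102  98  84  79  84  86  84  83  80  75  69  63  68  84
  103 103 100 109 109 109]
 [108 107 103  86 103  93  84  83  82  83  81  79  76  71  66  60  62  77
   92 101  98 108 107 107]
 [106 106 101  89  99  84  88  86  85  82  79  78  75  70  66  59  60  71
   82 104 102 106 105 105]
 [103 104 104  95 100  83  83  86  89  85  83  81  78  74  68  62  60  65
   77 102 103 103 104 103]
 [102 100  96 100 101  91  84  84  86  86  86  82  81  74  68  60  59  67
   74  98 101  9
[... 3258 characters left out ...]
127 126 125 125 125 125 124 125 125 126 126 126
  125 121]
 [124 124 125 126 128 128 127 126 126 120 110 124 124 124 126 126 126 126
  127 126]
 [125 125 125 125 122 105  93  91  72  69  62  74  89 115 124 125 126 126
  127 127]
 [125 125 124 117  76  55  48  48  35  37  39  42  51  66  76  97 125 126
  126 127]
 [125 126 117  71  38  32  34  35  36  38  40  40  39  40  42  58  88 108
  127 127]
 [122 101  61  36  32  31  34  39  47  47  49  50  42  40  39  43  54  82
  115 128]]
[567.85225578  -8.91151603  48.        ]
-2 [321.22952823 265.13443031] [321.21069571 284.422604  ]
0 [321.23014693 261.57545437] [321.21134841 280.42381921]
2 [321.23076879 258.00028212] [321.21200525 276.40359464]
```

The tip sits about 1.3 mm to -x along the pad, and the hole is confirmed at (567.9, -8.9). I insert it slowly.

Request:
jog_arm(steps=[1,0,-0.17,1,0.2,1,0,-0.17,3,0.2,1,0,-0.17,5,0.2,1,0,-0.17,7,0.2,1,0,-0.17,8.5,0.2,1,0,-0.17,9.5,0.2,1,0,-0.17,10,0.2,1,0,-0.17,10.5,0.2,1,0,-0.17,11,0.2,1,0,-0.17,11.5,0.2,1,0,-0.17,12,0.2,1,0,-0.17,12.5,0.2,1,0,-0.17,13,0.2,1,0,-0.17,13.5,0.2,1,0,-0.17,14,0.2,1,0,-0.17,14.4,0.2,1,0,-0.17,14.8,0.2,1,0,-0.17,14.8,0.2])

```text
time_s: 9.05
ee_pos: [566.7, -9.6, 61.3]
ee_rot: [-180.0, -0.0, 159.9]
force: [0.1, -0.3, -0.1]
gripper_width: 9.6
```

```bash
python3 - <<'E'
from h import *
st()
E
```

```text
9.05 [566.7  -9.6  61.3] [-1.7997e+02 -5.0000e-02  1.5993e+02] F [ 0.1 -0.3 -0.1] w 9.6 j6 -72.1
```

Request:
jog_arm(steps=[1,0,0,0.2,0,1,0,0,0.35,0,1,0,0,0.45,0,1,0,0,0.45,0])

```text
time_s: 9.45
ee_pos: [567.1, -9.5, 57.9]
ee_rot: [180.0, 0.0, 159.9]
force: [-1.1, 0.4, 3.2]
gripper_width: 9.8
```

Request:
jog_arm(steps=[0.7,0,0,0,0,0.7,0,0,0,0,0.7,0,0,0,0,0.7,0,0,0,0,0.7,0,0,0,0,0.7,0,0,-1,0,0.7,0,0,-3,0,0.7,0,0,-6,0,0.7,0,0,-10,0,0.7,0,0,-14,0,0.5,0,0,-18,0,0,0,0,-22,0,0,0,0,-25,0,0,0,0,-25,0])

```text
time_s: 10.85
ee_pos: [569.0, -9.7, 313.4]
ee_rot: [179.8, 0.6, 159.9]
force: [-0.4, 0.4, -0.3]
gripper_width: 56.6
```

```bash
python3 - <<'E'
from h import *
import pickle
st(); p,im=wrist('w_tin2'); 
c=np.array([564,-20.3,100]); u,v=proj(p,c).astype(int); print(u,v)
print('exp top',proj(p,[568,-9,94]),'exp collar',proj(p,[568,-9,52]))
save('tin2c',cv2.resize(im[max(0,v-60):v+60,u-80:u+80],(640,480),interpolation=cv2.INTER_CUBIC))
E
```

```text
10.85 [569.   -9.7 313.4] [179.81   0.6  159.93] F [-0.4  0.4 -0.3] w 56.6 j6 -72.1
307 202
exp top [320.91820083 201.03819915] exp collar [320.83451101 193.56048092]
```

View pics/tin2c.png

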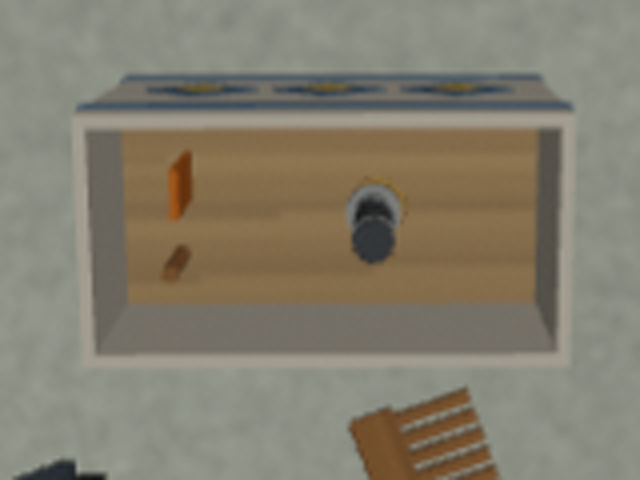

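The pusher is seated: its top is at (320,202) against (321,201) expected, and the collar is on the ring. Next I measure the lid from the earlier wrist frame.

```bash
cat > lid.py <<'E'
from h import *
import pickle,sys
def lid(name,z0,box=None):
    im=np.load(name+'.npy'); p=pickle.load(open(name+'.pkl','rb')); hs=cv2.cvtColor(im,cv2.COLOR_RGB2HSV)
    def meas(m,z,lab):
        cs=[c for c in cv2.findContours(m,cv2.RETR_EXTERNAL,cv2.CHAIN_APPROX_NONE)[0] if cv2.contourArea(c)>150]
        for c in cs:
            c=c[:,0,:]; W=np.array([onz(p,u,v,z)[:2] for u,v in c],np.float32); (x,y),(w,h),a=cv2.minAreaRect(W)
            b=cv2.boxPoints(((x,y),(w,h),a)); e=max((b[1]-b[0],b[2]-b[1]),key=np.linalg.norm); px=c.mean(0)
            if np.linalg.norm(c.mean(0)-proj(p,[exp[0],exp[1],z]))<60: print(lab,'px',px.round(),'c',round(x,1),round(y,1),'size',round(w,1),round(h,1),'long-axis deg',round(np.degrees(np.arctan2(e[1],e[0]))%180,2))
    exp=box
    meas(cv2.inRange(hs,(100,120,40),(125,255,255)),z0+35,'blue')
    meas(cv2.inRange(hs,(5,90,40),(20,255,200)),z0+51,'wood')
if __name__=='__main__': lid('w_lid',0,(420,-277))
E
python3 lid.py; python3 -c "
from h import *
rel(420,-270,260,90)"
```

```text
blue px [340. 210.] c 422.3 -274.2 size 52.7 108.1 long-axis deg 91.38
wood px [341. 213.] c 422.0 -273.4 size 11.1 50.1 long-axis deg 90.88
shift cm [  4.98 -29.54   4.96] turn 69.93
```

Request:
jog_arm(steps=[0,4.65,-29.85,11,68.7,0,4.65,-29.85,11,68.7,0,4.65,-29.85,11,68.7,0,4.65,-29.85,11,68.7,0,4.65,-29.85,11,68.7,0,4.65,-29.85,11,68.7,0,4.65,-29.85,11,68.7,0,4.65,-29.85,11,68.7,0,4.65,-29.85,11,68.7,0,4.65,-29.85,11,68.7,0,4.65,-29.85,11,68.7,0,4.65,-29.85,11,68.7])

```text
time_s: 12.1
ee_pos: [421.2, -273.5, 197.5]
ee_rot: [180.0, 0.0, 91.4]
force: [0.1, 0.1, 1.7]
gripper_width: 91.4
```

```bash
python3 - <<'E'
from h import *
st(); p,im=wrist('w_lid2')
import lid; lid.lid('w_lid2',0,(422,-274))
rel(422,-274,8,91)
save('lid2c',im[100:340,190:450])
E
```

```text
12.1 [ 421.2 -273.5  197.5] [1.800e+02 1.000e-02 9.136e+01] F [0.1 0.1 1.7] w 91.4 j6 -35.7
blue px [323. 215.] c 422.3 -274.3 size 53.3 106.7 long-axis deg 91.46
wood px [323. 221.] c 422.3 -273.7 size 10.7 50.1 long-axis deg 91.29
shift cm [-0.04  0.08 18.95] turn 0.34
```

View pics/lid2c.png

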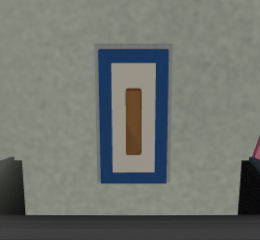

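The lid pair is at (422.3, -274.2) with yaw 1.4°, blue cover 53 x 107 mm and the grey rim visible all round. I go down and grip the rim.

Request:
jog_arm(steps=[0,-0.05,0.1,4,0,0,-0.05,0.1,8,0,0,-0.05,0.1,12,0,0,-0.05,0.1,15,0,0,-0.05,0.1,17,0,0,-0.05,0.1,18.3,0,0,-0.05,0.1,18.9,0,0,-0.05,0.1,18.9,0,0.15,-0.05,0.1,18.9,0,0.22,-0.05,0.1,18.9,0,0.27,-0.05,0.1,18.9,0,0.31,-0.05,0.1,18.9,0,0.35,-0.05,0.1,18.9,0,0.4,-0.05,0.1,18.9,0,0.6,-0.05,0.1,18.9,0,1,-0.05,0.1,18.9,0,1,-0.05,0.1,18.9,0], force=35)

```text
time_s: 13.85
ee_pos: [422.4, -274.7, 8.9]
ee_rot: [179.9, 0.0, 91.2]
force: [-0.2, 1.0, 6.0]
gripper_width: 61.5
```

Request:
jog_arm(steps=[1,0,0,-0.1,0,1,0,0,-0.4,0,1,0,0,-0.8,0,1,0,0,-1.4,0,1,0,0,-2,0,1,0,0,-2.5,0,1,0,0,-2.8,0,1,0,0,-3,0,1,0,0,-3,0])

```text
time_s: 14.75
ee_pos: [422.1, -274.6, 38.8]
ee_rot: [180.0, 0.0, 91.2]
force: [0.1, -0.7, -3.4]
gripper_width: 61.7
```

```bash
python3 - <<'E'
from h import *
st(); p,im=wrist('w_lid3')
import lid
for dz in(28,31): lid.lid('w_lid3',dz,(422,-274))
E
```

```text
14.75 [ 422.1 -274.6   38.8] [1.7997e+02 2.0000e-02 9.1230e+01] F [ 0.1 -0.7 -3.4] w 61.7 j6 -35.6
wood px [321. 288.] c 421.3 -255.1 size 11.7 19.0 long-axis deg 91.15
wood px [321. 288.] c 421.3 -253.9 size 11.4 18.5 long-axis deg 91.15
```

The wrist carries 3.4 N and the grip width is 61.7 mm, so the pair is held. I lift and carry it smoothly over the tin.

Request:
jog_arm(steps=[1,0,0,-0.8,0,1,0,0,-2.5,0,1,0,0,-5,0,1,0,0,-7.5,0,1,0,0,-9.3,0,1,0.5,0.3,-10.1,0.4,1,1.8,1.0,-10.1,1.5,1,3.8,2.2,-10.1,3.2,1,6.0,3.5,-10.1,5.1,1,8.5,5.0,-10.1,7.2,1,11.3,6.6,-10.1,9.5,1,14.1,8.2,-10.1,11.9,1,16.8,9.8,-10.1,14.2,1,19.3,11.3,-10.1,16.3,1,21.6,12.6,-10.1,18.2,1,23.3,13.7,-10.1,19.7,1,24.5,14.4,-10.1,20.8,1,25.1,14.7,-10.1,21.2,1,25.1,14.7,-10.1,21.2,1,25.1,14.7,-10.1,21.2])

```text
time_s: 16.8
ee_pos: [562.9, -20.7, 139.1]
ee_rot: [-179.9, 0.0, 70.0]
force: [0.1, 0.4, -3.8]
gripper_width: 61.1
```

```bash
python3 - <<'E'
from h import *
st(); rel(563.8,-20.7,110,70)
p,im=wrist('w_over'); s=env.grab_frame('side'); ps=env.camera_params('side'); np.save('s2.npy',s)
u,v=proj(ps,[564,-20,130]).astype(int); print(u,v)
save('over',np.hstack([cv2.resize(im,(427,320)),cv2.resize(s[v-50:v+50,u-55:u+55],(352,320),interpolation=cv2.INTER_CUBIC)]))
E
```

```text
16.8 [562.9 -20.7 139.1] [-1.7994e+02  5.0000e-02  7.0040e+01] F [ 0.1  0.4 -3.8] w 61.1 j6 16.7
shift cm [0.03 0.09 2.91] turn 0.04
318 225
```

View pics/over.png

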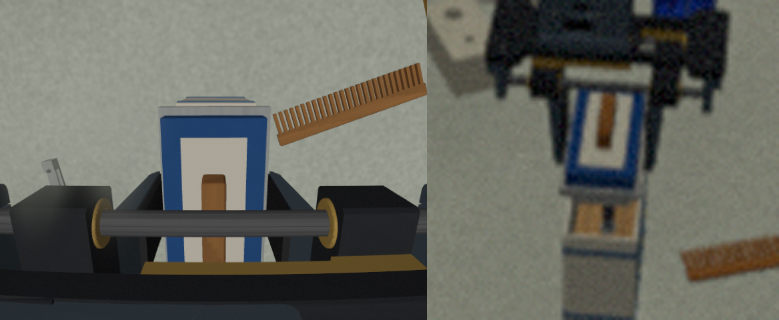

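The pair hangs level over the tin, still nested, with the far rim edge near (215,107) in the scaled frame. Next I check the lid's offset along the pads.

```bash
python3 - <<'E'
from h import *
import pickle
im=np.load('w_over.npy'); p=pickle.load(open('w_over.pkl','rb'))
e=np.array([562.9,-20.7,139.1]); t=np.array([np.cos(np.radians(70)),np.sin(np.radians(70)),0])
for z,d in((151.2,58),(144.2,58),(165.2,54),(151.2,54)): print(z,d,[proj(p,e*[1,1,0]+[0,0,z]+t*(d+o)).round(1) for o in(-2,0,2)])
print([(r,*im[r,330]) for r in range(140,185)])
E
```

```text
151.2 58 [array([322. , 165.9]), array([322. , 160.4]), array([322. , 154.8])]
144.2 58 [array([322. , 164.2]), array([322. , 158.9]), array([322. , 153.6])]
165.2 54 [array([322.1, 181.7]), array([322.1, 175.7]), array([322.1, 169.7])]
151.2 54 [array([322. , 176.9]), array([322. , 171.4]), array([322. , 165.9])]
[(140, np.uint8(149), np.uint8(152), np.uint8(141)), (141, np.uint8(150), np.uint8(154), np.uint8(142)), (142, np.uint8(151), np.uint8(155), np.uint8(143)), (143, np.uint8(153), np.uint8(157), np.uint8(146)), (144, np.uint8(137), np.uint8(142), np.uint8(134)), (145, np.uint8(87), np.uint8(102), np.uint8(113)), (146, np.uint8(85), np.uint8(99), np.uint8(111)), (147, np.uint8(112), np.uint8(112), np.uint8(105)), (148, np.uint8(120), np.uint8(116), np.uint8(106)), (149, np.uint8(120), np.uint8(115), np.uint8(104)), (150, np.uint8(105), np.uint8(104), np.uint8(98)), (151, np.uint8(71), np.uint8(88), np.uint8(102)), (152, np.uint8(67), np.uint8(91), np.uint8(111)), (153, np.uint8(101), np.uint8(106), np.uint8(107)), (154, np.uint8(142), np.uint8(138), np.uint8(127)), (155, np.ui
[... 819 characters left out ...]
, (171, np.uint8(128), np.uint8(131), np.uint8(128)), (172, np.uint8(102), np.uint8(108), np.uint8(112)), (173, np.uint8(49), np.uint8(63), np.uint8(82)), (174, np.uint8(19), np.uint8(41), np.uint8(70)), (175, np.uint8(18), np.uint8(39), np.uint8(69)), (176, np.uint8(21), np.uint8(40), np.uint8(70)), (177, np.uint8(27), np.uint8(55), np.uint8(95)), (178, np.uint8(33), np.uint8(64), np.uint8(106)), (179, np.uint8(32), np.uint8(64), np.uint8(107)), (180, np.uint8(32), np.uint8(64), np.uint8(106)), (181, np.uint8(30), np.uint8(64), np.uint8(107)), (182, np.uint8(32), np.uint8(63), np.uint8(106)), (183, np.uint8(32), np.uint8(64), np.uint8(107)), (184, np.uint8(33), np.uint8(64), np.uint8(107))]
```

Offset along the pads is about 0 mm: the rim edge is at row 160.5 against 160.4 predicted. I lower slowly.

Request:
jog_arm(steps=[1,0.07,0.08,0.3,0,1,0.07,0.08,0.8,0,1,0.07,0.08,1.3,0,1,0.07,0.08,1.8,0,1,0.07,0.08,2.2,0,1,0.07,0.08,2.5,0,1,0.07,0.08,2.8,0,1,0.07,0.08,3.1,0,1,0.07,0.08,3.4,0,1,0.07,0.08,3.7,0,1,0.07,0.08,4,0,1,0.07,0.08,4,0])

```text
time_s: 18.1
ee_pos: [564.2, -20.0, 99.0]
ee_rot: [-180.0, 0.0, 70.0]
force: [-0.0, -0.4, -3.3]
gripper_width: 61.7
```

Request:
jog_arm(steps=[1,0,0,0.15,0,1,0,0,0.3,0,1,0,0,0.4,0,1,0,0,0.45,0,1,0,0,0.45,0])

```text
time_s: 18.6
ee_pos: [564.5, -20.0, 95.0]
ee_rot: [180.0, 0.0, 70.0]
force: [-0.1, 0.2, -3.9]
gripper_width: 61.8
```

Request:
jog_arm(steps=[1,0,0,0.08,0,1,0,0,0.15,0,1,0,0,0.15,0])

```text
time_s: 18.9
ee_pos: [564.6, -20.0, 94.9]
ee_rot: [179.9, -0.0, 70.0]
force: [-2.3, 0.6, 6.3]
gripper_width: 61.7
```

Contact at TCP z 94.9 matches the predicted seat. I release gently and rise.

Request:
jog_arm(steps=[1,0,0,-0.1,0,0.3,0,0,-0.1,0,0.25,0,0,-0.1,0,0.2,0,0,-0.1,0,0.1,0,0,-0.1,0,0,0,0,-0.1,0,0,0,0,-0.1,0,0,0,0,-0.1,0,0,0,0,-0.1,0])

```text
time_s: 19.8
ee_pos: [564.5, -20.0, 94.4]
ee_rot: [180.0, 0.0, 70.0]
force: [0.5, -0.9, -0.4]
gripper_width: 91.3
```

```bash
python3 - <<'E'
from h import *
st()
E
```

```text
19.8 [564.5 -20.   94.4] [180.     0.    70.03] F [ 0.5 -0.9 -0.4] w 91.3 j6 16.8
```

Request:
jog_arm(steps=[0,0,0,-0.5,0,0,0,0,-2,0,0,0,0,-4,0,0,0,0,-7,0,0,0,0,-11,0,0,0,0,-15,0,0,0,0,-17.5,0,0,0,0,-18.5,0,0,0,0,-18.5,0,0,0,0,-18.5,0])

```text
time_s: 20.8
ee_pos: [563.7, -20.0, 277.9]
ee_rot: [-179.9, 0.0, 70.0]
force: [-0.5, 0.3, -0.4]
gripper_width: 91.2
```

```bash
python3 - <<'E'
from h import *
st(); p,im=wrist('w_home'); import lid
lid.lid('w_home',86,(564,-20))
s=env.grab_frame('side'); ps=env.camera_params('side')
u,v=proj(ps,[564,-20,110]).astype(int)
save('home',np.hstack([im[100:340,190:450],cv2.resize(s[v-40:v+40,u-40:u+40],(240,240),interpolation=cv2.INTER_CUBIC)]))
rel(564,-20.3,123,70)
E
```

```text
20.8 [563.7 -20.  277.9] [-1.7985e+02  5.0000e-02  7.0030e+01] F [-0.5  0.3 -0.4] w 91.2 j6 16.8
blue px [322. 215.] c 564.0 -20.0 size 108.0 53.3 long-axis deg 70.13
wood px [322. 221.] c 564.6 -19.0 size 50.0 11.3 long-axis deg 69.76
shift cm [-0.    0.1  15.44] turn 0.03
```

View pics/home.png

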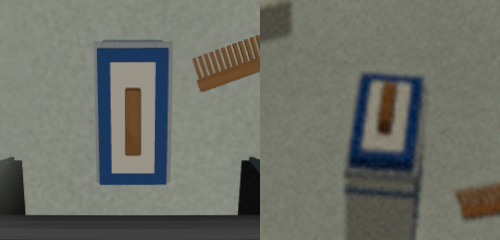

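The vented lid is home with the blue lid nested: cover at (564.0, -20.0), yaw 70.1°, size 108 x 53 mm at the seated height. Now the handle.

Request:
jog_arm(steps=[0.5,0,0,3,0,0.6,0,0,7,0,0.6,0,0,10,0,0.6,0,0,12.5,0,0.6,0,0,14,0,0.6,0,0,14.8,0,0.6,0,0,15.3,0,0.6,0,0,15.3,0,0.7,0,0,15.3,0,0.76,0,0,15.3,0,0.8,0,0,15.3,0,0.83,0,0,15.3,0,0.86,0,0,15.3,0,0.9,0,0,15.3,0,1,0,0,15.3,0,1,0,0,15.3,0,1,0,0,15.3,0], force=25)

```text
time_s: 22.6
ee_pos: [564.5, -20.0, 126.7]
ee_rot: [180.0, -0.0, 70.0]
force: [-1.2, 0.5, 2.6]
gripper_width: 11.6
```

```bash
python3 - <<'E'
from h import *
st()
E
```

```text
22.6 [564.5 -20.  126.7] [179.99  -0.    70.03] F [-1.2  0.5  2.6] w 11.6 j6 16.8
```

Gripped at 11.6 mm. I lift slowly, straight up.

Request:
jog_arm(steps=[1,0,0,-0.1,0,1,0,0,-0.3,0,1,0,0,-0.6,0,1,0,0,-1,0,1,0,0,-1.5,0,1,0,0,-2.1,0,1,0,0,-2.8,0,1,0,0,-3.6,0,1,0,0,-4.6,0,1,0,0,-5.8,0,1,0,0,-7.1,0,1,0,0,-8.5,0,1,0,0,-10,0,1,0,0,-11.5,0,1,0,0,-12.8,0,1,0,0,-13.8,0,1,0,0,-14.4,0,1,0,0,-14.6,0,1,0,0,-14.6,0,1,0,0,-14.6,0])

```text
time_s: 24.6
ee_pos: [564.2, -20.0, 271.7]
ee_rot: [-179.9, 0.0, 70.0]
force: [0.4, 0.1, -1.5]
gripper_width: 11.8
```

```bash
python3 - <<'E'
from h import *
st(); p,im=wrist('w_fin')
s=env.grab_frame('side'); ps=env.camera_params('side')
a=s[120:320,230:420]; print(proj(ps,[564,-20,103]),proj(ps,[564,-20,275]))
save('fin',np.hstack([cv2.resize(im,(400,300)),cv2.resize(a,(285,300),interpolation=cv2.INTER_CUBIC)]))
E
```

```text
24.6 [564.2 -20.  271.7] [-1.7992e+02  3.0000e-02  7.0030e+01] F [ 0.4  0.1 -1.5] w 11.8 j6 16.8
[317.85475922 233.03186858] [319.04823183 178.92102778]
```

View pics/fin.png

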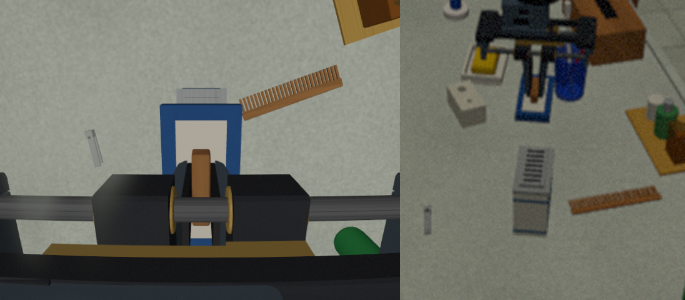

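The blue lid hangs level in the gripper and the slotted vented lid is still on the tin, with clear air between them. Handing in.

```bash
python3 -c "
from h import *
st(); print(env.job_done())"
```

```text
24.7 [564.2 -20.  271.7] [-1.7992e+02  3.0000e-02  7.0030e+01] F [ 0.4 -0.  -1.7] w 11.9 j6 16.8
the job is handed in; nothing more can be done
None
```

The job was handed in at 24.7 s of the 72 s allowed. The pusher stands in the rack hole, the vented lid is on the tin, and the blue lid is held level in the gripper with its handle about 17 cm above the rim.

- **Pusher:** after release its top was within about 1 pixel of where a seated pusher should appear, and the collar touched down with about 3 N.
- **Vented lid:** contact came at the predicted seat height. After release the nested pair measured (564.0, -20.0) mm at 70.1°, against the tin's (563.9, -20.3) mm and 70.0°.
- **Blue lid:** it came off alone. The gripper reads 11.9 mm on the 12 mm handle and about 1.7 N hanging, and the last picture shows the lid clear of the vented one.
- **Not remeasured:** after the lift I checked the vented lid's seat by eye only, and I did not remeasure the bystanders (nothing looked moved in the last pictures).
- **Disagreement:** at the handle grasp the tool stopped about 2 mm higher than I aimed, with a 2.6 N upward reading; the grip held anyway.
- **Budget:** I viewed 12 pictures, two past the budget of 10.

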